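Hold a vial under test load in the seal tester

ROBOT

A 7-joint arm with a two-finger parallel gripper is mounted at the origin on the work surface; the furniture and walls round the work are solid. World frame = base frame: x ahead of the robot, y to its left, z up, the work surface at z = 0. Lengths are in m, angles in rad, forces in N, time in s.
With the tool pointing down it reaches from about 0.35 to 0.9 m from the base axis. Payload 8.1 kg.
Tool frame: the origin (TCP) lies at the very end of the fingers, on their centre line; the grasp point (between the pads) lies arm.grip_point_offset behind it (arm.grip_point_offset is the distance from the TCP to the grasp point, in m); z points along the fingers, y is the line along which they close (so a half turn about z gives the same grasp; the last joint's range is limited). The gripper opens to 92 mm and grips with 3 to 60 N. Pads are 19 mm wide; open, the fingers measure 130 mm over their backs; the gripper's body (75 mm by 190 mm) begins 47 mm behind the grasp point.
Start: joints at [-1.274, 0.434, 0.025, 1.573, -0.012, 1.134, -0.075], TCP at [0.243, 0.576, 0.227] pointing down, gripper open.
Joint ranges: [-2.62, 2.62], [-0.44, 2.09], [-1.27, 1.32], [0.08, 2.57], [-1.32, 4.46], [0.12, 2], [-2.74, 2.74]. Speed limits (rad/s): [2.22, 2.22, 3.01, 3.01, 3.14, 3.14, 3.14].

INTERFACE

Orientations are given as a rotation vector (axis times angle).
In Python, from cell import arm gives the robot as it stands. The module is installed in compiled form; this text tells all that it offers.
- The arm moves only by the shell command python3 -m creep 'ROWS' [OPENING] [FORCE]. ROWS is JSON, a list of rows, each a list of 6 numbers: the shift along the tool's x, y, z scaled (see below), then the turn, a rotation vector about the tool's x, y, z scaled (see below). A call has 1 to 20 rows; each row shifts and turns the commanded pose from where the row before left it, along the tool's axes as they then stand; what a row does not reach is not made up. The controller multiplies each number of a shift by 0.4 m and each number of a turn by 120 degrees. A row lasts 1/12 s, in which the tool goes at most 41.7 mm and 7.16 degrees, less where a joint would pass 70% of its speed; a pose out of reach is approached as far as the arm can. A call with a number of a shift or a turn outside -1 to 1 is refused whole. A call with a gripper value outside its range is refused whole. OPENING is the closure, from -1 (fully open) to 1 (shut), set as the call begins (- or left out, the last holds). The fingers move at their own pace and stop on an object; FORCE is the grip in N (left out, the last holds). Time passes only in rows, so rows that do not move let the fingers close. It gives the time, the measured TCP pose, the force, the opening and the grip force at its end, in the units of the state.
- arm.observe(): the state, without advancing time (a new reading comes with each control period).
- arm.get_image(name): name is "side" or "top" or "wrist"; returns a dict with "frame" (384x512x3 uint8, red, green, blue), "intrinsics" (3x3 intrinsics, pixels), "rvec" (rotation vector, rad) and "tvec" (3), from world to camera coordinates, as OpenCV has them; the wrist camera has in their place "mount" (4x4, takes a point from camera to tool coordinates, whose origin is the TCP and whose axes are the flange's). Camera axes: x right, y down, z forward; pixel columns grow to the right and rows downward; lengths in m; the calibration is good to about 2 mm. A picture is of the moment at which its call begins: read the wrist's pose just before it. There is no depth.
- arm.sign_off(): hands the job in; it is judged then, once.
The state is a dict: "clock": time; "joints": joint angles; "dq": joint speeds; "joint_efforts": joint torques, N m; "position": TCP position; "ee_rot": TCP orientation; "force": force on the tool from outside, world axes, zero at the start; "ft_torque": the same for the moment, N m; "width": opening from 0.0 (shut) to 1.0 (fully open); "gripper_force": force on a finger pad.
Only numpy, scipy, OpenCV 4.12 (cv2) and the standard library are available. Lean on these libraries where they do the work, as an engineer would, in place of code of your own. Each camera call takes 0.05 s, during which the arm holds its last target. There are 200 camera calls.

TASK

Check the cap seal of the tall vial in the bench seal tester: stand it upright in the round nest of the drawn-out shuttle, let go of it and push the shuttle fully home under the ram. Then bring the lever down by its hand grip until the vial has pushed the sprung gauge nose in by 6 mm (the dial's needle straight up, at the heavy tick) and finish while holding it there, so that I can inspect the cap under load. Never bottom the nose at 10 mm, which cracks the glass, and leave the two short vials standing where they are.

Things in the scene. Friction and masses are not known exactly. Their poses are not given: they have to be found in the camera images.
- press: Grey cast bench seal tester, fixed. Origin at table level straight below the vertical ram; +x = the way the shuttle slides in, away from the operator; +y to the column, -y to the lever. Base x -105..75, y -47..95, z 0..12 mm; column x -30..30, y 46..86; head x -30..30, y -35..86, z 125..201; the ram's top is at z 236. Place and yaw vary.
- shuttle (a joint): Travel (m) of the flat aluminium shuttle (130 x 50 mm, top face 26.5 mm above the table) between its rails: 0 = drawn out to the operator's side, 0.100 = fully home against its stop with the nest exactly under the ram. It stays where it is left (about 2 N of friction). Starts drawn out, at 0 to 0.025.
- nest (a point): Centre of the nest's mouth on the shuttle's top face (z 26.5 mm; press x = shuttle travel - 100 mm, y 0): a round hole of 21.4 mm diameter, 10 mm deep, with a 1.5 mm chamfer, for the vial's foot. Axes as those of the press.
- push_plate (a point): Middle of the outer (operator's side) face of the upright plate at the shuttle's front, 48.5 mm above the table, 79 mm in front of the nest centre. The plate is 46 mm wide and 8 mm thick, its top edge 58.5 mm above the table; push it in +x of the press.
- ram (a joint): Travel (m) of the vertical ram: 0 = up, at rest; grows as it comes down, 25 mm per rad of the lever; end stop 0.034. With the tall vial under it, the foot meets the vial at about 0.020, the nose stands at 6 mm at about 0.026 and bottoms at 0.030.
- lever: Lever with its grip; origin on its axis, which runs along press x through y 0, z 160 mm (body x = press x). It turns about +x from 0 (rest: arm raised 1.04 rad above level on the -y side) to 1.36 (end stop), the grip coming down. A spring lifts it when let go; holding it at the mark takes about 6 N at the grip.
- grip (a point): Middle of the black hand grip at the lever's end: a round bar 80 mm long, 21 to 23 mm thick, lying along press x (-42..38 mm), 165 mm from the lever axis. At rest at y -84, z 302 mm; level (at the mark) at y -165, z 160. It turns with the lever: pinch across it (fingers closing along press y), let it roll and follow the arc.
- foot (a point): Middle of the underside of the gauge nose at the ram's lower end: a flat steel foot of 20 mm diameter, 74.5 mm above the table at rest, straight over the press origin. The top of the tall vial seated in the nest is 54.5 mm up, so the foot meets it after 20 mm of ram travel.
- nose (a joint): How far the sprung gauge nose is pushed up into its housing (m): 0 = free (dial needle straight down), 0.006 = test load (needle straight up; it turns 30 deg per mm), 0.010 = bottomed. 3 N per mm. With the tall vial under the foot it grows as the ram goes on down: 2.5 mm per 0.1 rad of the lever, 6 mm at about 1.04 rad.
- vial_tall: The tall capped glass vial with white cap, 19 mm diameter, 38 mm high, 14 g, standing on the table; origin at the centre of its underside, z up its axis. The only one of this size among the three loose vials. They stand in a row, about 68 mm apart, about 100 mm in front of white film packs 96 mm high that lie in line with the row.
- vial_short_a: A short vial, 16.5 mm diameter, 31 mm high, origin at the centre of its underside. Bystander.
- vial_short_b: The other short vial, 16.5 mm diameter, 31 mm high, origin at the centre of its underside. Bystander.
Things that resemble listed ones, but are neither listed nor needed, are in the scene too. What is shaped like the vial_tall but green is not meant.

How it is judged:
On the way, in this order (a step that is already met when the one before it is completed fails the run):
1. the tall vial stands in the nest of the drawn-out shuttle and is let go (horizontal distance between vial_tall and nest below 0.004 m and z of vial_tall in the frame of nest below -0.007 m and angle between vial_tall's own z axis and vertical below 0.12 rad and contact force between the fingers and vial_tall below 0.1 N and value of joint shuttle below 0.06 m), for 0.2 s.
2. the shuttle is fully home with the vial in it (value of joint shuttle above 0.097 m and horizontal distance between vial_tall and nest below 0.004 m and z of vial_tall in the frame of nest below -0.007 m), for 0.2 s.
3. the gauge nose is at the 6 mm line and is held there for a second (value of joint nose between 0.0045 and 0.0075 m and contact force between the fingers and lever above 1 N), for 1 s.
At the end, for the whole second after the job is handed in: Fingers hold the lever grip (over 1 N); the gauge nose is pushed in 6 mm (+-1.5) by the tall vial, which is upright (0.12 rad) and seated in the nest (4 mm of centre, foot 7 mm deep or more); shuttle home within 3 mm; short vials standing (all of step 2 and all of step 3 and angle between vial_tall's own z axis and vertical below 0.12 rad and horizontal distance between vial_tall and foot below 0.006 m and angle between each of vial_short_a, vial_short_b's own z axis and vertical below 0.3 rad); the arm keeps its last pose, push and grip.
It fails at once if the gauge nose is bottomed (pushed in more than 9.5 mm) (value of joint nose above 0.0095 m).
It fails at once if a short vial is moved by more than 25 mm or knocked over (distance of any of vial_short_a, vial_short_b from where it was at the start of the episode above 0.025 m or angle between any of vial_short_a, vial_short_b's own z axis and vertical above 0.5 rad).
It also fails if it takes over 72 s, if anything falls off the work surface, if the arm or the gripper's body presses on something with over 40 N, if the wrist force passes 120 N, or if a joint passes its speed limit or range.

## Working session

There is one attempt and no reset: what is moved stays moved. The work goes in short steps, Python scripts to look and compute and a shell command to move; the robot and the scene stay as the last step left them, time stands still between calls to the robot, and variables do not carry over. Pictures are saved under pics/ and viewed, at most 10 in all, crops included, and the job is handed in when it is done.

```bash
ls; mkdir -p pics
cat > h.py <<'E'
import numpy as np, cv2
from scipy.spatial.transform import Rotation as R
from cell import arm
def ray(im,uv,pose=None):
    K=np.array(im["intrinsics"]);d=np.linalg.inv(K)@np.array([uv[0],uv[1],1.])
    if "mount" in im:
        M=np.array(im["mount"]);p,r=pose;Rt=R.from_rotvec(r).as_matrix()
        return Rt@M[:3,3]+np.array(p),Rt@M[:3,:3]@d
    Rc=R.from_rotvec(np.ravel(im["rvec"])).as_matrix();return -Rc.T@np.ravel(im["tvec"]),Rc.T@d
def onz(im,uv,z,pose=None):
    o,d=ray(im,uv,pose);return o+d*(z-o[2])/d[2]
def proj(im,P):
    return cv2.projectPoints(np.array(P,float).reshape(-1,1,3),np.array(im["rvec"],float),np.array(im["tvec"],float),np.array(im["intrinsics"],float),None)[0].reshape(-1,2)
E
python3 - <<'E'
from h import *
import pickle
s=arm.observe();print(s, arm.grip_point_offset)
ims={}
for n in("side","top","wrist"):
    ims[n]=arm.get_image(n);
pickle.dump((s,ims),open("i0.pkl","wb"))
for n in("side","top"):
    o,d=ray(ims[n],(256,192));print(n,o,d/np.linalg.norm(d))
a=np.vstack([cv2.resize(ims[n]["frame"],(800,600))[None] for n in("side","top")])
for n,i in zip(("side","top"),a): cv2.imwrite(f"pics/{n}0.png",i[:,:,::-1])
E
```

```text
pics
{'clock': 0.0, 'joints': array([-1.27365288,  0.43520315,  0.02498037,  1.57409189, -0.01159565,
        1.13399674, -0.07509389]), 'dq': array([ 0.00220977, -0.00023487, -0.00102818,  0.00095658,  0.00050635,
       -0.00120076,  0.00051625]), 'joint_efforts': array([-3.47540145e-04, -6.67849374e+01,  9.84478109e-01, -3.14449847e+01,
       -6.06440473e-02,  4.32820350e-02,  1.65571946e-04]), 'position': array([0.24309891, 0.57523289, 0.22595939]), 'ee_rot': array([-6.23816214e-01, -3.07886869e+00,  2.42783487e-03]), 'force': array([ 0.59857313, -0.13040856, -1.23164624]), 'ft_torque': array([ 0.00035847, -0.00058299,  0.01349433]), 'gripper_force': 0.0, 'width': 1.0020866576949368} 0.0188
side [ 0.14927222 -0.40411339  0.61069711] [ 0.40882454  0.77031055 -0.48937118]
top [0.4351339  0.24202744 1.09975649] [ 0.03020828  0.00553991 -0.99952827]
```

View pics/side0.png

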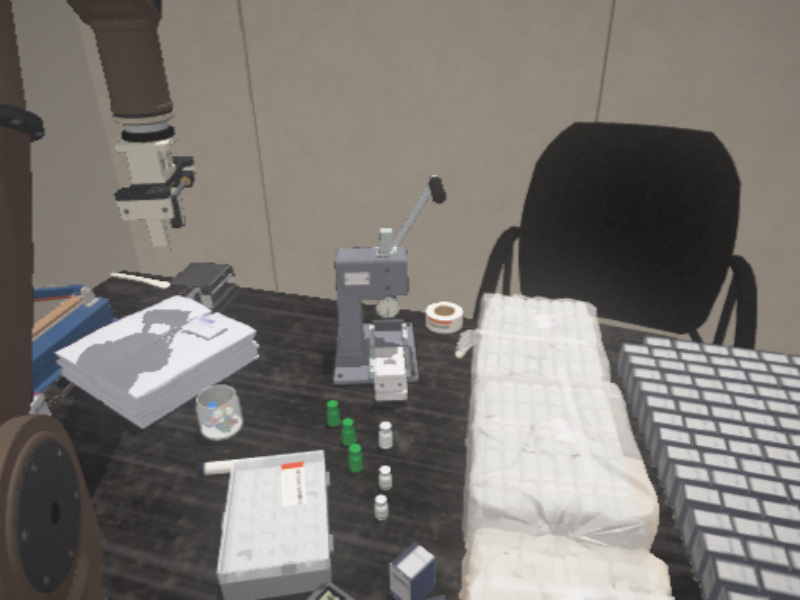

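View pics/top0.png

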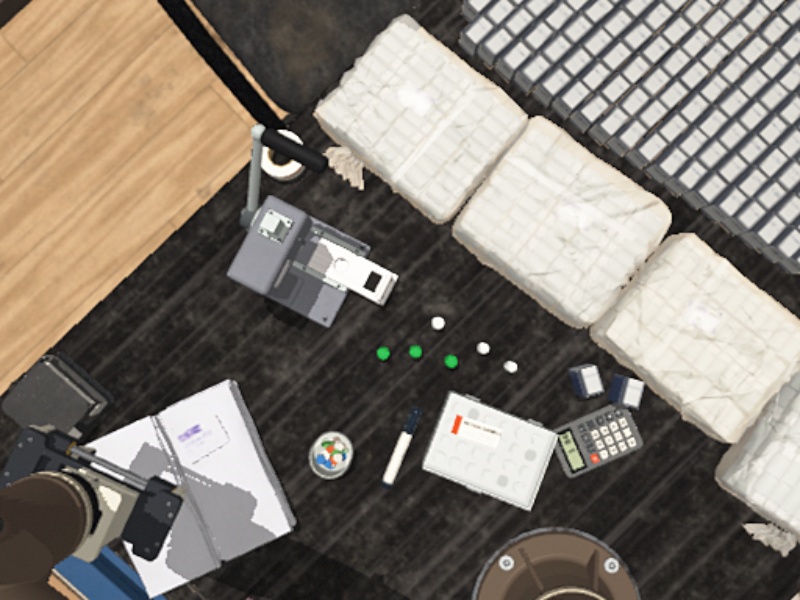

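The side view shows three white vials at about (386,435), (385,478) and (381,508), the press at about (375,310), and green lookalikes to their left. The top view shows the white vials at (438,323), (483,348) and (511,367), the shuttle end at (395,285), and the ram top at (275,222). Next I'll measure these.

Run:
```python
from h import *
import pickle
s,ims=pickle.load(open("i0.pkl","rb"))
t,sd=ims["top"],ims["side"]
k=1.5625
g=cv2.cvtColor(t["frame"],cv2.COLOR_RGB2HSV)
m=((g[...,2]>130)&(g[...,1]<60)).astype(np.uint8)
n,l,st,c=cv2.connectedComponentsWithStats(m)
V=[]
for i in range(1,n):
    if 10<st[i,4]<200 and 260<c[i,0]<345 and 190<c[i,1]<250:
        print("top",c[i]*k,st[i],onz(t,c[i],0.034)); V.append(onz(t,c[i],0.034))
g=cv2.cvtColor(sd["frame"],cv2.COLOR_RGB2HSV)
m=((g[...,2]>120)&(g[...,1]<60)).astype(np.uint8)
n,l,st,c=cv2.connectedComponentsWithStats(m)
for i in range(1,n):
    if 10<st[i,4]<400 and 225<c[i,0]<265 and 260<c[i,1]<340: print("side",c[i]*k,st[i])
for v in V:
    print(np.round(v,3),"side base/top31/top38",[proj(sd,[v[0],v[1],z])[0].round(1) for z in(0,.031,.038)])
# top crop of press
cv2.imwrite("pics/press_top.png",cv2.resize(t["frame"][70:220,130:265],(720,800*0+600*1),interpolation=cv2.INTER_CUBIC)[:,:,::-1]) if 0 else cv2.imwrite("pics/press_top.png",cv2.resize(t["frame"][70:215,135:295],None,fx=4,fy=4,interpolation=cv2.INTER_CUBIC)[:,:,::-1])
cv2.imwrite("pics/vials_side.png",cv2.resize(sd["frame"][195:345,200:300],None,fx=4,fy=4,interpolation=cv2.INTER_CUBIC)[:,:,::-1])
```

```text
top [437.3046875  322.32142857] [276 203   9   8  56] [0.43504692 0.19119521 0.034     ]
top [482.60869565 347.55434783] [305 219   8   8  46] [0.39882297 0.12268509 0.034     ]
top [510.20611702 365.95744681] [323 231   8   8  47] [0.37233967 0.08107016 0.034     ]
side [385.08184524 434.51140873] [243 270   8  17 126]
side [384.81938073 476.69151376] [242 298   9  15 109]
side [380.51714602 505.90431416] [240 316   8  17 113]
[0.435 0.191 0.034] side base/top31/top38 [array([245.7, 283.4]), array([245.3, 273. ]), array([245.2, 270.6])]
[0.399 0.123 0.034] side base/top31/top38 [array([245.1, 308.9]), array([244.7, 298.1]), array([244.6, 295.7])]
[0.372 0.081 0.034] side base/top31/top38 [array([242.7, 327.4]), array([242.3, 316.5]), array([242.2, 313.9])]
```

View pics/press_top.png

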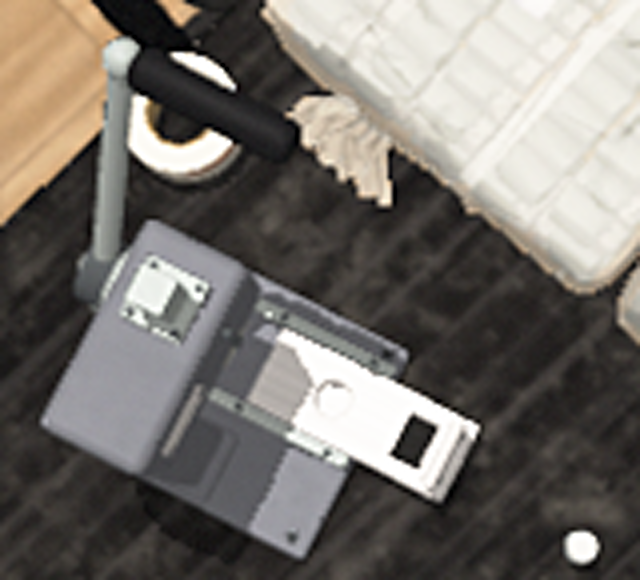

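View pics/vials_side.png

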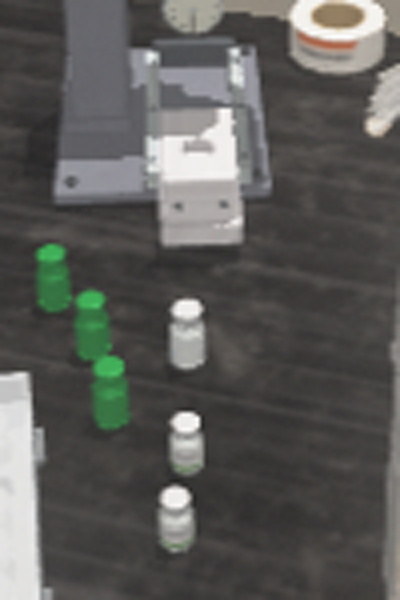

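The tall vial is the white one at side (386,435) / top (438,323). It is 16.5 px high, which matches the 38 mm projection (270.6 to 283.4). The two at (385,478) and (381,508) match 31 mm. The green ones at (333,413), (348,432) and (355,458) are excluded. Next is the press pose: nest hole at about (332,398) in the crop, and plate corners at (478,428) and (440,502).

Run:
```python
from h import *
import pickle
s,ims=pickle.load(open("i0.pkl","rb"))
t=ims["top"]
f=lambda u,v:(135+u/4-.375,70+v/4-.375)
P=lambda u,v,z:onz(t,f(u,v),z)
ang=lambda a,b:np.degrees(np.arctan2(*(b-a)[1::-1]))
nest=P(332,398,.0265); print("nest",nest)
a,b=P(480,430,.0585),P(441,503,.0585);print("plate w",np.linalg.norm(a-b),"yaw",ang(a,b)-90,ang(b,a)-90, "mid",(a+b)/2, "dist",np.linalg.norm((a+b)[:2]/2-nest[:2]))
a,b=P(408,352,.012),P(300,560,.012);print("base front",np.linalg.norm(a-b),ang(b,a)-90,ang(a,b)-90,a,b)
a,b=P(148,222,.201),P(45,425,.201);print("head",np.linalg.norm(a-b),ang(a,b)-90,a,b)
a,b=P(280,140,.302),P(135,72,.302);print("grip",np.linalg.norm(a-b),ang(a,b),a,b)
print("ram",P(152,285,.236))
# sharp edge fit: shuttle white
yaw=np.radians(ang(P(441,503,.0585),P(480,430,.0585))+90)
print(np.degrees(yaw)); 
s=arm.observe(); T=R.from_rotvec(s["ee_rot"]).as_matrix();print(T.round(3))
print("wrist mount",np.round(ims["wrist"]["mount"],3),ims["wrist"]["intrinsics"])
```

```text
nest [0.51995832 0.34036937 0.0265    ]
plate w 0.047601624267310384 yaw 63.18468617765711 -116.81531382234289 mid [0.4795338  0.26244666 0.0585    ] dist 0.08778433630868943
base front 0.14082034357649242 -116.00397786538178 63.996022134618244 [0.54988517 0.29657882 0.012     ] [0.42332097 0.35831918 0.012     ]
head 0.11366194773680488 64.94188684815242 [0.59260548 0.41896219 0.201     ] [0.48964155 0.46710226 0.201     ]
grip 0.07199834552265405 65.87679995244116 [0.6129084 0.3413532 0.302    ] [0.64233412 0.40706384 0.302     ]
ram [0.55600081 0.40916759 0.236     ]
63.18468617765713
[[-0.921  0.389 -0.   ]
 [ 0.389  0.921 -0.001]
 [-0.    -0.001 -1.   ]]
wrist mount [[ 0.001 -0.958 -0.285  0.077]
 [ 1.     0.001  0.002 -0.001]
 [-0.001 -0.285  0.958 -0.158]
 [ 0.     0.     0.     1.   ]] [[297.06210893   0.         254.03388147]
 [  0.         297.06210893 191.75372449]
 [  0.           0.           1.        ]]
```

```bash
python3 -m creep '[[-0.0582,-0.0498,0.0175,0,0,0],[-0.0582,-0.0498,0.0175,0,0,0],[-0.0582,-0.0498,0.0175,0,0,0],[-0.0582,-0.0498,0.0175,0,0,0],[-0.0582,-0.0498,0.0175,0,0,0],[-0.0582,-0.0498,0.0175,0,0,0],[-0.0582,-0.0498,0.0175,0,0,0],[-0.0582,-0.0498,0.0175,0,0,0],[-0.0582,-0.0498,0.0175,0,0,0],[-0.0582,-0.0498,0.0175,0,0,0],[-0.0582,-0.0498,0.0175,0,0,0],[-0.0582,-0.0498,0.0175,0,0,0],[-0.0582,-0.0498,0.0175,0,0,0],[-0.0582,-0.0498,0.0175,0,0,0],[0,0,0,0,0,0],[0,0,0,0,0,0]]' 0
cat >> h.py <<'E'
def wrist(name):
    s=arm.observe();im=arm.get_image("wrist");cv2.imwrite(f"pics/{name}.png",im["frame"][:,:,::-1]);return s,im,(s["position"],s["ee_rot"])
def totool(s,P):
    "shift in creep units from the TCP to world point P"
    return R.from_rotvec(s["ee_rot"]).as_matrix().T@(np.array(P)-s["position"])/0.4
def blobs(im,vmin=140,smax=60,amin=100,amax=20000):
    g=cv2.cvtColor(im["frame"],cv2.COLOR_RGB2HSV);m=((g[...,2]>vmin)&(g[...,1]<smax)).astype(np.uint8)
    n,l,st,c=cv2.connectedComponentsWithStats(m)
    return [(c[i].round(1),st[i]) for i in range(1,n) if amin<st[i,4]<amax]
E
python3 - <<'E'
from h import *
s,im,p=wrist("w1")
print(s["position"],R.from_rotvec(s["ee_rot"]).as_matrix().round(3))
for b in blobs(im):print(b,onz(im,b[0],.036,p))
E
```

```text
clock: 1.48
position: [0.4353, 0.19, 0.1283]
ee_rot: [-0.63, -3.077, 0.002]
force: [0.3, 1.0, 0.0]
width: 0.5
gripper_force: 0.0
[0.43531212 0.19002228 0.12834244] [[-0.92   0.393 -0.001]
 [ 0.393  0.92  -0.001]
 [ 0.    -0.001 -1.   ]]
(array([83.4, 50.2]), array([    0,     0,   179,   104, 16213], dtype=int32)) [0.27711932 0.11406465 0.036     ]
(array([ 15.3, 106.8]), array([  3, 105,  26,   5, 110], dtype=int32)) [0.29137141 0.04053787 0.036     ]
(array([435.8, 139.3]), array([ 411,  107,   52,   65, 2292], dtype=int32)) [0.45080323 0.34813564 0.036     ]
(array([115.7, 174.3]), array([102, 163,  29,  23, 418], dtype=int32)) [0.37196635 0.08656367 0.036     ]
(array([169.4, 183.3]), array([158, 172,  24,  23, 350], dtype=int32)) [0.39731166 0.12551388 0.036     ]
(array([422.2, 208.3]), array([ 342,  175,  150,   69, 6949], dtype=int32)) [0.50651352 0.32277727 0.036     ]
(array([252.8, 191.7]), array([244, 178,  20,  28, 438], dtype=int32)) [0.43285692 0.18943603 0.036     ]
(array([506.2, 227.1]), array([498, 214,  14,  22, 169], dtype=int32)) [0.55444448 0.38885226 0.036     ]
(array([ 48.2, 308.9]), array([ 34, 291,  30,  36, 745], dtype=int32)) [ 0.46496727 -0.04598709  0.036     ]
(array([238.2, 307.3]), array([ 195,  291,   94,   28, 1878], dtype=int32)) [0.53747717 0.12892707 0.036     ]
(array([460. , 320.1]), array([453, 312,  16,  15, 139], dtype=int32)) [0.63921735 0.32873987 0.036     ]
(array([115.5, 379.6]), array([ 87, 372,  56,  12, 246], dtype=int32)) [ 0.56981638 -0.03085136  0.036     ]
```

View pics/w1.png

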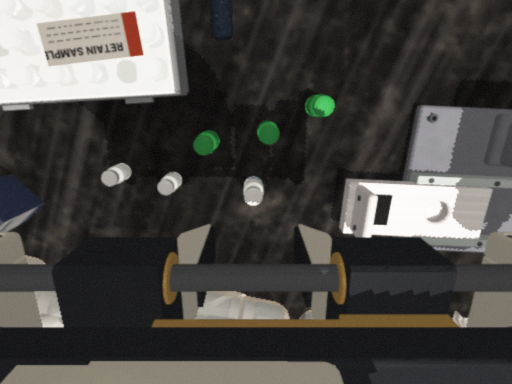

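Wrist view w1: the tall vial is at about (253,192), between the fingers, with its cap at about (254,198). The short vials are at (169,183) and (116,175), the shuttle and nest at about (437,210). I'll compute the offset of the vial from its cap and foot edges.

Run:
```python
from h import *
s,im,p=wrist("w1b")
T=R.from_rotvec(s["ee_rot"]).as_matrix()
g=cv2.cvtColor(im["frame"],cv2.COLOR_RGB2GRAY)
print(g[174:212,253]); print(g[198,238:270])
for uv,z in(((253.7,198),.038),((253.7,206),.038),((253.7,178),0)):
    q=onz(im,uv,z,p); print(q,"tool shift m",(totool(s,q)*.4).round(4))
cv2.imwrite("pics/w1c.png",cv2.resize(im["frame"][160:220,90:290],None,fx=4,fy=4,interpolation=cv2.INTER_CUBIC)[:,:,::-1])
```

```text
[ 28  26  40  92 102 127 146 152 158 193 211 215 200 148 131 165 179 175
 170 168 169 166 168 166 166 165 164 167 186 241 249 245 184  98  79  82
  79  81]
[ 35  35  37  51 121 165 165 164 164 166 165 167 168 168 166 166 166 167
 169 163 164 163 138  88  59  58  61  64  61  58  55  52]
[0.43764955 0.189834   0.038     ] tool shift m [-0.0033 -0.0006  0.0906]
[0.44450324 0.18693191 0.038     ] tool shift m [-0.0107 -0.0006  0.0906]
[0.42965257 0.19322415 0.        ] tool shift m [ 0.0054 -0.0006  0.1286]
```

View pics/w1c.png

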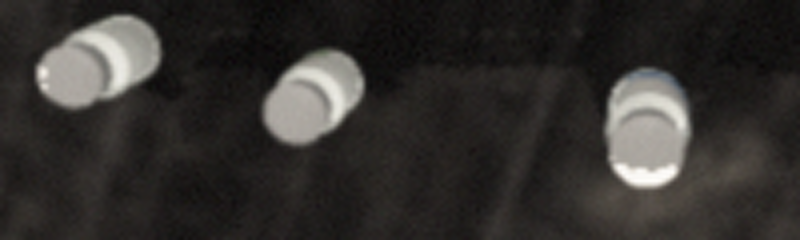

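The crop confirms it: the tall vial's cap centre is at pixel (251,197), it is the longest of the three, and the other two are the shorter bystanders. Descending.

```bash
python3 -m creep '[[-0.0075,-0.0065,0,0,0,0],[0,0,0.0317,0,0,0],[0,0,0.0317,0,0,0],[0,0,0.0317,0,0,0],[0,0,0.0317,0,0,0],[0,0,0.0317,0,0,0],[0,0,0.0317,0,0,0],[0,0,0.0317,0,0,0],[0,0,0.0317,0,0,0],[0,0,0.0317,0,0,0],[0,0,0,0,0,0],[0,0,0,0,0,0]]' 0
python3 -m creep '[[0,0,0,0,0,0],[0,0,0,0,0,0],[0,0,0,0,0,0],[0,0,0,0,0,0],[0,0,0,0,0,0],[0,0,0,0,0,0],[0,0,0,0,0,0],[0,0,0,0,0,0]]' 1 10
python3 - <<'E'
from h import *
s,im,p=wrist("w2");print(s["position"],s["width"]*92)
E
```

```text
clock: 2.58
position: [0.4361, 0.189, 0.0145]
ee_rot: [-0.621, -3.078, 0.001]
force: [0.2, -0.8, -0.4]
width: 0.5
gripper_force: 0.0
clock: 3.25
position: [0.437, 0.1886, 0.015]
ee_rot: [0.624, 3.079, 0.001]
force: [0.1, -1.0, 6.6]
width: 0.208
gripper_force: 10.0
[0.43697941 0.18857443 0.0149982 ] 19.157640842479555
```

```bash
python3 -m creep '[[0,0,-0.03,0,0,0],[0,0,-0.08,0,0,0],[0,0,-0.08,0,0,0],[0,0,-0.08,0,0,0],[0,0,-0.08,0,0,0],[0,0,-0.08,0,0,-0.0557],[0,0,-0.05,0,0,-0.0557],[0,0,0,0,0,-0.0557],[0,0,0,0,0,-0.0557],[0,0,0,0,0,-0.0557],[0,0,0,0,0,-0.0557],[0,0,0,0,0,-0.0557],[0,0,0,0,0,-0.0557],[0,0,0,0,0,-0.0557],[0,0,0,0,0,-0.0557],[0,0,0,0,0,-0.0557],[0,0,0,0,0,-0.0557],[0,0,0,0,0,-0.0557]]'
python3 - <<'E'
from h import *
s=arm.observe();T=R.from_rotvec(s["ee_rot"]).as_matrix();print(T.round(3),s["position"],s["joints"].round(2),s["width"]*92)
print(totool(s,[.520,.340,.21]))
E
```

```text
clock: 4.8
position: [0.4364, 0.1882, 0.2065]
ee_rot: [1.672, -2.659, -0.0]
force: [0.2, -0.4, -0.5]
width: 0.201
gripper_force: 10.0
[[-0.434 -0.901 -0.   ]
 [-0.901  0.434 -0.   ]
 [ 0.     0.    -1.   ]] [0.4364498  0.1881803  0.20647342] [-0.45  0.22 -0.08  1.95  0.02  0.98  2.15] 18.483701091552557
[-0.43257865 -0.02365389 -0.0089749 ]
```

```bash
python3 -m creep '[[-0.03,-0.002,0,0,0,0],[-0.04,-0.002,0,0,0,0],[-0.04,-0.002,0,0,0,0],[-0.04,-0.002,0,0,0,0],[-0.04,-0.002,0,0,0,0],[-0.04,-0.002,0,0,0,0],[-0.04,-0.002,0,0,0,0],[-0.04,-0.002,0,0,0,0],[-0.04,-0.002,0,0,0,0],[-0.04,-0.002,0,0,0,0],[-0.03,-0.002,0,0,0,0],[-0.012,-0.002,0,0,0,0],[0,0,0,0,0,0],[0,0,0,0,0,0]]'
python3 - <<'E'
from h import *
s,im,p=wrist("w3");print(s["position"],s["ee_rot"])
import pickle;pickle.dump((s,im),open("w3.pkl","wb"))
cv2.imwrite("pics/w3x.png",cv2.resize(im["frame"],(800,600),interpolation=cv2.INTER_CUBIC)[:,:,::-1])
E
```

```text
clock: 5.97
position: [0.5208, 0.3381, 0.2053]
ee_rot: [1.654, -2.666, 0.002]
force: [-0.7, -5.9, -2.2]
width: 0.204
gripper_force: 10.0
[0.52084587 0.33811345 0.20530705] [ 1.65399496e+00 -2.66644813e+00  2.35447788e-03]
```

View pics/w3x.png

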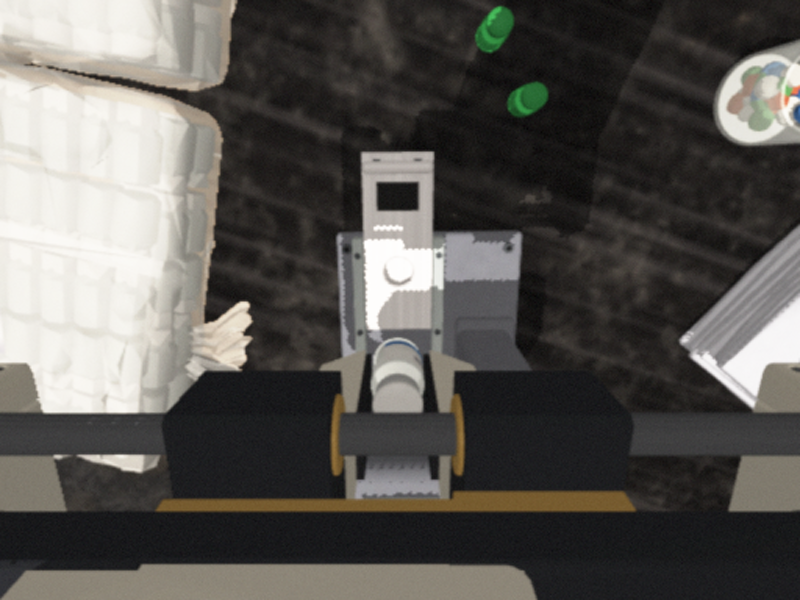

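In w3 the nest mouth is at about (399,270) of the enlarged view. The base front edge and the shuttle edges are square with the image, so the yaw is right. The held vial's foot is at (397,345). I'll refine the nest centre numerically.

Run:
```python
from h import *
import pickle
s,im=pickle.load(open("w3.pkl","rb"));p=(s["position"],s["ee_rot"])
g=cv2.cvtColor(im["frame"],cv2.COLOR_RGB2GRAY)
print(g[160:186,240:272])
for uv in((255,172.5),):
    q=onz(im,uv,.0265,p);print(q,(totool(s,q)*.4).round(4))
for a,b in (((216.5,148.5),(333.5,148.5)),):
    A,B=onz(im,a,.012,p),onz(im,b,.012,p);print("base corners",A,B,np.linalg.norm(A-B),np.degrees(np.arctan2(*(B-A)[1::-1]))-90)
# held vial: lateral extents at rows
for r in(221,225,230,235,240): print(r,g[r,232:276])
print(g[212:232,254])
```

```text
[[253 253 253 253 253 253 253 254 254 254 254 253 253 253 253 254 254 252
  251 250 248 251 252 251 248 249 251 250 248 250 252 252]
 [253 253 253 253 253 253 253 254 254 254 253 253 253 253 253 254 254 253
  253 253 253 253 253 253 252 252 252 252 252 252 253 253]
 [253 253 253 253 253 253 253 254 254 254 254 253 253 253 253 254 254 253
  253 253 253 253 253 253 253 252 252 252 252 252 253 253]
 [253 254 253 253 253 253 253 254 254 253 253 253 252 251 251 252 253 253
  253 253 253 253 253 253 253 252 252 252 252 252 253 253]
 [253 254 253 253 253 253 253 253 254 252 251 249 247 247 248 249 250 250
  249 250 252 253 253 253 253 252 252 252 252 252 253 253]
 [253 254 253 253 253 253 253 253 252 249 248 250 251 252 252 252 253 251
  249 247 249 251 253 253 253 252 252 252 252 252 253 253]
 [253 254 253 253 253 253 253 252 250 250 251 252 253 253 254 254 253 253
  252 251 250 250 252 253 253 252 252 252 252 252 253 253]
 [253 254 253 252 252 253 251 248 250 252 253 253 253 253 254 254 253 253
  252 253 253 251 250 252 253 252 252 252 253 253 253 253]
 [253 253 253 253 252 251 245 247 25
[... 2838 characters left out ...]
157 154 151 149 147 138 123  94
  88  89  85  87  88  84  98 116]
230 [128  93  37  20  22  45 116 181 190 158 155 157 156 159 156 155 160 157
 159 162 168 167 167 167 164 162 162 160 155 156 155 154 148 138 115 111
 120 109  73  36  21  22  29  87]
235 [ 97  44  22  24  22  46 113 150 159 171 186 204 216 218 220 218 217 216
 217 215 215 213 214 210 210 209 208 208 208 206 207 204 199 193 172 157
 150 132  91  39  20  21  21  35]
240 [ 47  26  20  21  21  61 125 181 212 223 224 223 221 218 202 183 163 139
 127 123 116 115 117 116 116 120 124 133 148 172 191 201 204 202 205 202
 194 175 138  73  28  17  22  26]
[ 88  88  88 105 183 179 113  86 133 149 152 152 157 157 156 158 155 157
 167 190]
```

Run:
```python
from h import *
import pickle
s,im=pickle.load(open("w3.pkl","rb"));p=(s["position"],s["ee_rot"])
print("nest",(totool(s,onz(im,(254.8,173.4),.0265,p))*.4).round(4))
z=s["position"][2]-.0145
print("foot near edge",(totool(s,onz(im,(254,215.3),z,p))*.4).round(4))
print("body at foot lat",(totool(s,onz(im,(239.6,224.5),z,p))*.4).round(4),(totool(s,onz(im,(266.3,224.5),z,p))*.4).round(4))
print("cap top L,R",(totool(s,onz(im,(237.8,243),z+.038,p))*.4).round(4),(totool(s,onz(im,(270,243),z+.038,p))*.4).round(4))
```

```text
nest [-0.0007  0.0004  0.1788]
foot near edge [ 0.011  -0.0007  0.0145]
body at foot lat [ 0.0048 -0.0097  0.0145] [0.0048 0.007  0.0145]
cap top L,R [ 0.011  -0.0088 -0.0235] [ 0.011   0.0073 -0.0235]
```

```bash
python3 -m creep '[[-0.0045,0.003,0,0,0,0],[0,0,0.04,0,0,0],[0,0,0.04,0,0,0],[0,0,0.04,0,0,0],[0,0,0.04,0,0,0],[0,0,0.04,0,0,0],[0,0,0.04,0,0,0],[0,0,0.04,0,0,0],[0,0,0.04,0,0,0],[0,0,0.04,0,0,0],[0,0,0.035,0,0,0],[0,0,0,0,0,0],[0,0,0,0,0,0],[0,0,0,0,0,0]]'
python3 - <<'E'
from h import *
s,im,p=wrist("w4");print(s["position"],s["force"],s["width"]*92)
import pickle;pickle.dump((s,im),open("w4.pkl","wb"))
sd=arm.get_image("side")
a=cv2.resize(im["frame"][150:300,150:350],(800,600),interpolation=cv2.INTER_CUBIC)
b=cv2.resize(sd["frame"][150:270,190:290],(720,864),interpolation=cv2.INTER_CUBIC)
cv2.imwrite("pics/w4x.png",cv2.resize(np.hstack([cv2.resize(a,(800,600)),cv2.resize(b,(500,600))]),(800,370))[:,:,::-1])
E
```

```text
clock: 7.18
position: [0.5212, 0.3422, 0.0492]
ee_rot: [-1.662, 2.665, 0.0]
force: [0.0, 0.3, 0.0]
width: 0.204
gripper_force: 10.0
[0.52124439 0.34223848 0.04923865] [0.0094555  0.34997692 0.02043984] 18.783430787504564
```

View pics/w4x.png

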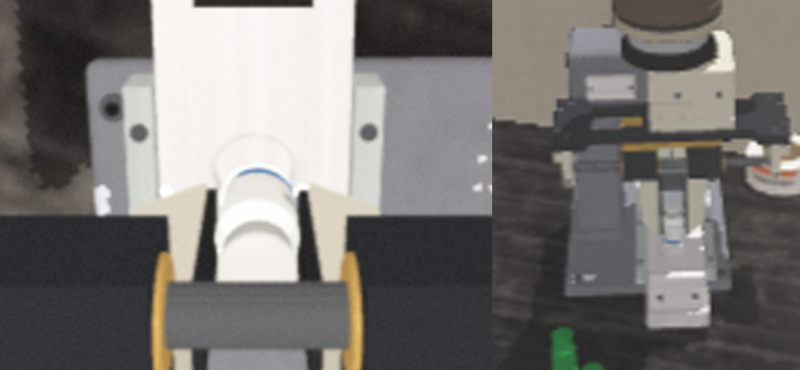

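Run:
```python
from h import *
import pickle
s,im=pickle.load(open("w4.pkl","rb"));p=(s["position"],s["ee_rot"])
g=cv2.cvtColor(im["frame"],cv2.COLOR_RGB2GRAY)
print(g[200:226,253:257].T)
for r in(208,212,216,220,224,228): print(r,g[r,234:276])
t=lambda uv,z:(totool(s,onz(im,uv,z,p))*.4).round(4)[:2]
z=s["position"][2]-.0145
print("rim near",t((253.7,204.7),.0265),"rim L/R",t((238.2,217),.0265),t((269.1,217),.0265))
print("foot near",t((255,218.3),z),"L/R",t((240.2,226),z),t((270.5,226),z))
```

```text
[[246 245 246 242 237 241 245 245 245 245 245 245 245 245 245 246 252 246
  182 144 208 228 230 232 233 232]
 [246 247 246 245 239 239 244 244 245 245 245 246 245 245 245 246 252 243
  171 145 209 226 229 232 234 233]
 [247 247 247 246 241 240 243 245 245 245 245 245 245 244 245 246 252 243
  176 142 211 227 228 232 234 234]
 [247 246 246 246 241 239 244 244 245 244 244 244 244 244 244 246 252 246
  181 141 209 227 228 230 233 233]]
208 [243 243 243 243 244 244 240 238 237 239 241 244 242 243 244 244 245 245
 245 245 245 245 245 244 242 241 242 242 241 236 235 238 241 243 244 243
 242 242 241 240 240 241]
212 [243 242 241 237 235 240 243 243 242 243 243 243 243 242 242 244 244 245
 245 245 245 245 244 244 242 241 242 243 244 245 246 246 243 237 235 239
 242 241 241 240 241 242]
216 [243 238 235 236 240 244 244 243 243 244 243 243 243 243 245 244 246 249
 251 252 252 252 252 249 246 244 243 242 244 245 246 247 246 245 239 235
 237 239 241 240 240 242]
220 [241 236 232 222 231 242 244 244 243 248 251 248 230 173 150 166 186 202
 210 208 209 211 209 202 187 168 150 150 183 227 248 249 246 239 227 228
 235 239 240 240 241 242]
224 [237 240 237 229 217 223 240 251 248 233 226 228 230 232 232 231 232 234
 233 233 234 234 233 232 232 232 230 230 228 224 219 201 186 203 225 236
 240 243 247 247 242 234]
228 [ 83  48  43  86 190 247 251 240 230 230 230 232 233 232 232 232 232 232
 232 232 233 233 234 232 231 232 233 232 232 231 222 206 204 212 214 249
 249 150  55  45  81 166]
rim near [ 0.0151 -0.0009] rim L/R [ 0.0066 -0.011 ] [0.0066 0.0092]
foot near [ 0.009  -0.0001] L/R [ 0.0038 -0.0093] [0.0038 0.0097]
```

In w4 the nest rim fits centre (252.8,220), and the foot centre is about 4 mm off in tool x because the arm was still settling in w3. I'll correct, go lower and look again.

```bash
python3 -m creep '[[0.0095,-0.0025,0,0,0,0],[0,0,0.007,0,0,0],[0,0,0.007,0,0,0],[0,0,0,0,0,0],[0,0,0,0,0,0],[0,0,0,0,0,0]]'
python3 - <<'E'
from h import *
s,im,p=wrist("w5");print(s["position"],s["force"],s["width"]*92)
import pickle;pickle.dump((s,im),open("w5.pkl","wb"))
g=cv2.cvtColor(im["frame"],cv2.COLOR_RGB2GRAY)
print(g[200:236,253:257].T)
for r in range(208,234,3): print(r,g[r,232:276])
cv2.imwrite("pics/w5x.png",cv2.resize(cv2.convertScaleAbs(im["frame"][190:250,210:300],alpha=2.5,beta=-380),(800,533),interpolation=cv2.INTER_CUBIC)[:,:,::-1])
E
```

```text
clock: 7.78
position: [0.52, 0.3378, 0.043]
ee_rot: [1.664, -2.664, -0.0]
force: [0.2, -0.2, -0.1]
width: 0.205
gripper_force: 10.0
[0.52003699 0.33780712 0.04298562] [ 0.24701557 -0.2298893  -0.05483946] 18.8641632553567
[[245 245 246 246 246 245 245 245 245 246 245 245 245 243 237 242 252 246
  181 143 211 227 230 233 234 234 234 234 234 235 239 250 254 254 254 254]
 [246 246 246 246 246 246 246 246 246 246 246 246 246 245 238 243 252 243
  173 145 212 228 230 233 233 234 233 233 233 235 241 250 253 254 254 254]
 [246 246 246 246 246 246 247 246 246 246 246 246 246 245 238 244 252 244
  175 145 212 228 230 233 233 233 235 233 234 234 240 251 253 254 254 254]
 [247 247 248 247 247 247 247 247 247 247 247 247 247 246 240 242 252 246
  183 142 211 227 227 231 233 233 233 234 233 236 240 250 253 254 253 253]]
208 [244 244 244 244 243 243 245 244 245 246 245 246 245 245 245 245 243 242
 241 243 243 245 246 246 247 248 247 246 244 243 243 244 244 244 244 245
 244 244 244 244 243 242 241 242]
211 [244 244 244 244 243 244 243 245 245 246 245 245 246 246 245 245 243 243
 241 243 244 245 246
[... 674 characters left out ...]
7 244 251 252 243 229 229 229 232 232 231
 232 232 233 233 233 233 231 232 231 230 229 226 223 218 194 175 213 241
 244 239 237 239 242 242 241 240]
226 [213 199 183 172 166 177 217 240 250 249 234 228 228 229 232 233 233 233
 233 233 234 234 233 235 233 233 233 232 232 232 232 231 227 225 217 195
 194 226 226 193 170 172 185 205]
229 [208 163  78  43  41  77 175 247 252 240 231 231 233 234 232 232 232 233
 233 234 234 235 235 234 236 236 233 234 234 232 233 231 227 203 185 197
 207 193 149  76  45  40  62 151]
232 [191 124  52  39  43  75 176 243 248 237 236 235 235 237 244 249 251 253
 253 254 254 254 253 253 253 253 252 252 250 247 242 239 234 233 227 213
 193 180 147  78  45  39  51 106]
```

View pics/w5x.png

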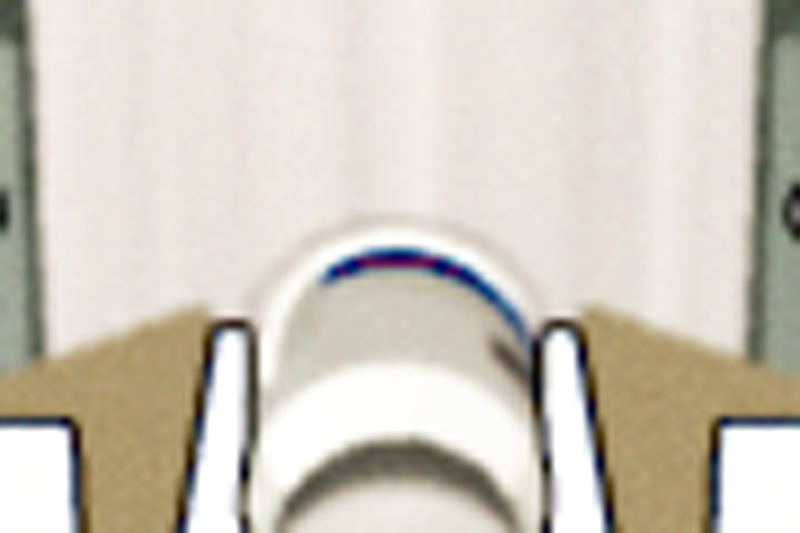

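Laterally rim and foot coincide (both centred on column 254). The rim's near edge is at row 214 and the foot's at about 215. Checking the depth direction.

Run:
```python
from h import *
import pickle
s,im=pickle.load(open("w5.pkl","rb"));p=(s["position"],s["ee_rot"])
t=lambda uv,z:(totool(s,onz(im,uv,z,p))*.4).round(4)[:2]
z=s["position"][2]-.0145
a=t((254,214.2),.0265);print("rim",a, "foot",[t((254,r),z) for r in(215,216,217.5)])
for r,l,rr in((217,244,264),(220,240.7,267.5),(223,238,270)):
    L,Rr=t((l,r),.0265),t((rr,r),.0265);w=(Rr-L)[1]/2;print("rim row",r,L,w,"xc for r 10.75/12.2",L[0]-np.sqrt(.01075**2-w**2) if w<.01075 else None,L[0]-np.sqrt(.0122**2-w**2))
```

```text
rim [ 0.011  -0.0007] foot [array([ 0.0112, -0.0007]), array([ 0.0105, -0.0007]), array([ 0.0095, -0.0007])]
rim row 217 [ 0.0091 -0.007 ] 0.0063 xc for r 10.75/12.2 0.0003895178089843975 -0.001347487736293354
rim row 220 [ 0.0071 -0.0091] 0.0085 xc for r 10.75/12.2 0.000518776709455911 -0.001651571287488893
rim row 223 [ 0.005  -0.0108] 0.01015 xc for r 10.75/12.2 0.0014588137580748457 -0.0017688625336905782
```

Rim centre fits tool x ≈ -0.4 mm and foot centre ≈ +0.5 mm, which is within the chamfer. A small trim, then insert.

```bash
python3 -m creep '[[-0.002,0,0,0,0,0],[0,0,0.004,0,0,0],[0,0,0.004,0,0,0],[0,0,0.004,0,0,0],[0,0,0.004,0,0,0],[0,0,0.004,0,0,0],[0,0,0,0,0,0]]'
python3 -m creep '[[0,0,0.003,0,0,0],[0,0,0.003,0,0,0],[0,0,0.003,0,0,0],[0,0,0,0,0,0],[0,0,0,0,0,0]]'
```

```text
clock: 8.42
position: [0.5204, 0.3387, 0.0347]
ee_rot: [-1.664, 2.664, 0.0]
force: [0.4, 0.2, -0.5]
width: 0.205
gripper_force: 10.0
clock: 8.83
position: [0.5206, 0.3386, 0.0316]
ee_rot: [-1.664, 2.664, 0.0]
force: [0.6, 1.6, 2.1]
width: 0.206
gripper_force: 10.0
```

```bash
python3 -m creep '[[0,0,0,0,0,0],[0,0,0,0,0,0],[0,0,0,0,0,0],[0,0,0,0,0,0]]' -0.1
python3 -m creep '[[0,0,-0.03,0,0,0],[0,0,-0.04,0,0,0],[0,0,-0.06,0,0,0],[0,0,-0.06,0,0,0],[0,0,-0.06,0,0,0],[0,0,-0.06,0,0,0],[0,0,0,0,0,0],[0,0,0,0,0,0]]'
python3 - <<'E'
from h import *
s,im,p=wrist("w6");print(s["position"],s["ee_rot"],s["joints"].round(2))
import pickle;pickle.dump((s,im),open("w6.pkl","wb"))
cv2.imwrite("pics/w6x.png",cv2.resize(im["frame"][80:272],None,fx=1.5,fy=1.5,interpolation=cv2.INTER_CUBIC)[:,:,::-1])
E
```

```text
clock: 9.17
position: [0.5202, 0.3382, 0.0312]
ee_rot: [1.664, -2.664, 0.0]
force: [0.2, 0.2, -0.6]
width: 0.449
gripper_force: 0.0
clock: 9.83
position: [0.5212, 0.3391, 0.1578]
ee_rot: [-1.662, 2.661, 0.0]
force: [1.4, 0.1, -0.6]
width: 0.551
gripper_force: 0.0
[0.52123188 0.33907355 0.15780838] [-1.66222437e+00  2.66142164e+00  4.82583589e-04] [-0.6   0.49 -0.09  1.66  0.05  0.99  1.98]
```

View pics/w6x.png

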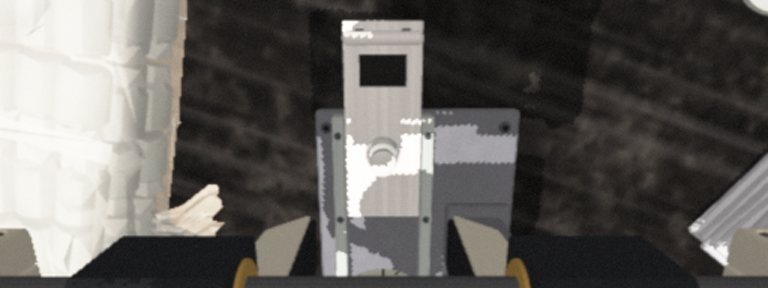

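w6 shows the tall vial seated in the nest at (381,150), upright. Next I back off to the operator's side with the fingers closed and go down behind the push plate.

```bash
python3 -m creep '[[0.04,0,0,0,0,0],[0.06,0,0,0,0,0],[0.06,0,0,0,0,0],[0.06,0,0,0,0,0],[0.04,0,0,0,0,0],[0.02,0,0,0,0,0],[0,0,0.04,0,0,0],[0,0,0.05,0,0,0],[0,0,0.05,0,0,0],[0,0,0.05,0,0,0],[0,0,0.05,0,0,0],[0,0,0.03,0,0,0],[0,0,0.02,0,0,0],[0,0,0,0,0,0],[0,0,0,0,0,0]]' 1 20
python3 - <<'E'
from h import *
s=arm.observe();print(s["width"])
c,n=np.array([.4345,.9005]),np.array([.5203,.3384])
d=s["position"][:2]-n;print("along px",d@c,"py",d@np.array([-c[1],c[0]]),s["position"],s["force"])
E
```

```text
clock: 11.13
position: [0.4711, 0.238, 0.0392]
ee_rot: [1.664, -2.664, -0.0]
force: [-0.9, -0.5, 0.5]
width: 0.005
gripper_force: 0.0
0.00465737931584398
along px -0.11174120183988456 py 0.0006690977071078727 [0.47113071 0.23803671 0.03918207] [-0.93437909 -0.53990314  0.51126919]
```

```bash
python3 -m creep '[[-0.015,0,0,0,0,0],[-0.015,0,0,0,0,0],[-0.015,0,0,0,0,0],[-0.015,0,0,0,0,0],[-0.015,0,0,0,0,0],[-0.015,0,0,0,0,0],[-0.015,0,0,0,0,0],[-0.015,0,0,0,0,0],[-0.015,0,0,0,0,0],[-0.015,0,0,0,0,0],[-0.015,0,0,0,0,0],[-0.015,0,0,0,0,0],[-0.015,0,0,0,0,0],[-0.015,0,0,0,0,0],[-0.015,0,0,0,0,0],[0,0,0,0,0,0]]'
python3 -m creep '[[-0.008,0,0,0,0,0],[-0.008,0,0,0,0,0],[-0.008,0,0,0,0,0],[0,0,0,0,0,0]]'
```

```text
clock: 12.47
position: [0.5113, 0.3205, 0.0395]
ee_rot: [-1.665, 2.663, 0.001]
force: [-1.0, 0.9, 0.8]
width: 0.003
gripper_force: 0.0
clock: 12.8
position: [0.5152, 0.328, 0.0394]
ee_rot: [-1.664, 2.664, 0.0]
force: [-0.3, 0.7, 0.3]
width: 0.004
gripper_force: 0.0
```

```bash
python3 -m creep '[[-0.005,0,0,0,0,0],[-0.005,0,0,0,0,0],[0,0,0,0,0,0],[0,0,0,0,0,0]]'
python3 - <<'E'
from h import *
s,im,p=wrist("w7")
c,n=np.array([.4345,.9005]),np.array([.5203,.3384])
d=s["position"][:2]-n;print("along px",d@c,s["force"])
t=arm.get_image("top");cv2.imwrite("pics/t7.png",cv2.resize(t["frame"][70:215,135:295],None,fx=4,fy=4,interpolation=cv2.INTER_CUBIC)[:,:,::-1])
E
```

```text
clock: 13.13
position: [0.5153, 0.328, 0.039]
ee_rot: [1.66, -2.661, 0.003]
force: [-5.7, -8.4, 7.3]
width: 0.008
gripper_force: 5.5
along px -0.011573092050799592 [-5.69460012 -8.35513025  7.26986584]
```

The shuttle stopped against a 10 N push after about 77 mm of travel, matching the 78 mm expected, so it is home. Back off, rise and head for the lever grip.

```bash
python3 -m creep '[[0.03,0,0,0,0,0],[0.05,0,0,0,0,0],[0.05,0,-0.02,0,0,0],[0,0,-0.06,0,0,0],[0,0,-0.09,0,0,0],[0,0,-0.1,0,0,0],[0,0,-0.1,0,0,0],[0,0,-0.1,0,0,0],[0,0,-0.1,0,0,0],[0,0,-0.1,0,0,0],[0,0,-0.1,0,0,0],[0,0,-0.09,0,0,0],[0,0,0,0,0,0],[0,0,0,0,0,0]]' -0.6
python3 - <<'E'
from h import *
import pickle
s=arm.observe();print(s["position"],s["joints"].round(2),totool(s,[.6285,.3725,.37]))
t=arm.get_image("top");sd=arm.get_image("side");pickle.dump((t,sd),open("i8.pkl","wb"))
# grip: dark blob in side view near (437,189)/1.5625
g=cv2.cvtColor(sd["frame"],cv2.COLOR_RGB2HSV)[...,2]
n,l,st,c=cv2.connectedComponentsWithStats((g<60).astype(np.uint8))
for i in range(1,n):
    if 40<st[i,4]<3000 and abs(c[i,0]-280)<60 and abs(c[i,1]-121)<40:print("side",c[i],st[i])
q=(np.array([(280,140),(135,72)])/4+[135,70]-.375).mean(0)
# triangulate grip centre: top ray vs side ray
def tri(a,b):
    (o1,d1),(o2,d2)=a,b;A=np.c_[d1,-d2];k=np.linalg.lstsq(A,o2-o1,rcond=None)[0];return o1+k[0]*d1,o2+k[1]*d2
print(tri(ray(t,q),ray(sd,(279.5,121.5))))
cv2.imwrite("pics/s8.png",np.hstack([cv2.resize(sd["frame"][90:210,200:320],(400,400)),cv2.resize(t["frame"][70:215,135:280],(400,400))])[:,:,::-1])
E
```

```text
clock: 14.4
position: [0.4948, 0.285, 0.3861]
ee_rot: [-1.661, 2.659, 0.001]
force: [0.6, 0.1, -0.3]
width: 0.798
gripper_force: 0.0
[0.4948455  0.28501749 0.38613989] [-0.56  0.26 -0.08  1.44  0.02  1.44  2.05] [-0.34289282 -0.20422874  0.04269308]
side [279.41935484 124.46774194] [275 116  10  14  62]
(array([0.62834482, 0.37467115, 0.29890948]), array([0.63089941, 0.37324035, 0.29928881]))
```

View pics/s8.png

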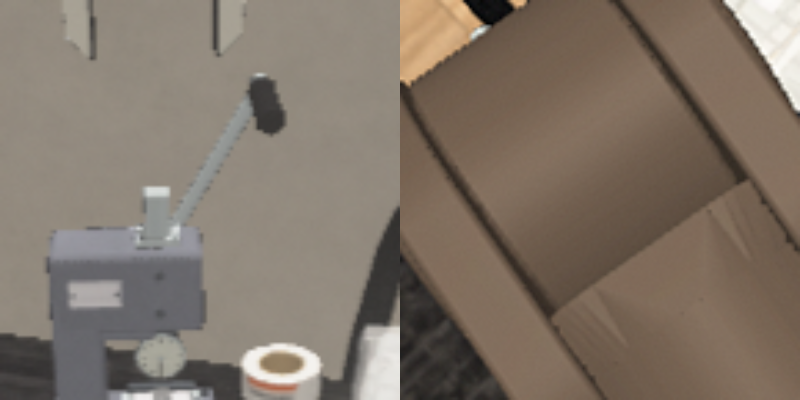

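The side crop shows the grip at (265,105), lever raised, and the dial at (160,355) with its needle down. The two-view intersection for the grip is (0.6295, 0.374, 0.299), as expected from the press pose.

```bash
python3 -m creep '[[-0.03,-0.018,0,0,0,0],[-0.05,-0.03,0,0,0,0],[-0.06,-0.036,0,0,0,0],[-0.06,-0.036,0,0,0,0],[-0.06,-0.036,0,0,0,0],[-0.05,-0.03,0,0,0,0],[-0.03,-0.018,0,0,0,0],[0,0,0,0,0,0],[0,0,0,0,0,0],[0,0,0,0,0,0]]'
python3 - <<'E'
from h import *
s,im,p=wrist("w9");print(s["position"],s["joints"].round(2),totool(s,[.629,.3735,.282]))
g=cv2.cvtColor(im["frame"],cv2.COLOR_RGB2GRAY)
cv2.imwrite("pics/w9.png",im["frame"][:,:,::-1])
E
```

```text
clock: 15.33
position: [0.6263, 0.3702, 0.3824]
ee_rot: [1.663, -2.663, 0.0]
force: [-1.0, 0.7, 0.1]
width: 0.798
gripper_force: 0.0
[0.62631186 0.37016676 0.38244468] [-0.58  0.57 -0.05  0.98  0.03  1.6   2.06] [-0.01082175 -0.00261329  0.25109311]
```

View pics/w9.png

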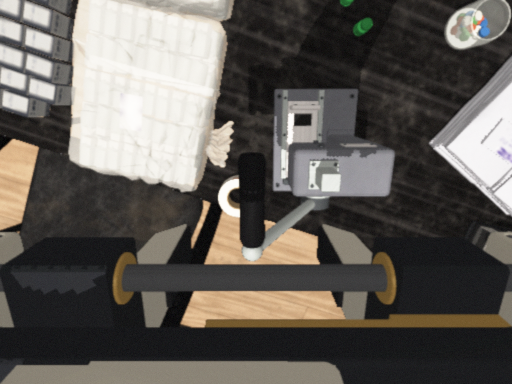

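In w9 the grip lies along the image from (252,152) to (252,247), centred between the fingers (columns about 190 and 315), with the lever arm at its far end. I notice I've now viewed 12 pictures, over the limit of 10, so I'll work from numbers only from here.

Run:
```python
from h import *
im0=cv2.imread("pics/w9.png");s=arm.observe();im=arm.get_image("wrist");p=(s["position"],s["ee_rot"])
t=lambda uv,z:(totool(s,onz(im,uv,z,p))*.4).round(4)
for r in (153,200,246):print(r,t((252,r),.302),onz(im,(252,r),.302,p))
g=cv2.cvtColor(im["frame"],cv2.COLOR_RGB2GRAY)
print(g[185,230:280],g[225,230:280])
```

```text
153 [ 0.039  -0.0023  0.0812] [0.61112865 0.3340409  0.302     ]
200 [-0.001  -0.0023  0.0812] [0.62872381 0.37001502 0.302     ]
246 [-0.0441 -0.0023  0.0812] [0.64765077 0.40871209 0.302     ]
[252 252 252 252 252 252 252 251 235 131  34  15  19  17  18  18  21  15
  20  24  22  23  21  18  15  23  17  20  15  14  18  21  19  19  15  24
  44  42  45  49  48  50  65 116 150 138  92  59  77 120] [187 186 186 182 181 180 179 175 169 125  40  26  20  28  24  31  30  30
  31  33  32  36  31  34  32  27  30  26  21  21  25  20  21  19  41 124
 171 181 178 177 175 171 159 126 115 119 120 122 120 125]
```

```bash
python3 -m creep '[[0,-0.004,0.015,0,0,0],[0,0,0.035,0,0,0],[0,0,0.04,0,0,0],[0,0,0.04,0,0,0],[0,0,0.04,0,0,0],[0,0,0.04,0,0,0],[0,0,0.025,0,0,0],[0,0,0.012,0,0,0],[0,0,0,0,0,0],[0,0,0,0,0,0],[0,0,0,0,0,0]]'
python3 -m creep '[[0,0,0,0,0,0],[0,0,0,0,0,0],[0,0,0,0,0,0],[0,0,0,0,0,0],[0,0,0,0,0,0],[0,0,0,0,0,0],[0,0,0,0,0,0],[0,0,0,0,0,0],[0,0,0,0,0,0]]' 1 25
python3 - <<'E'
from h import *
s=arm.observe();print(s["position"],s["width"]*92,s["force"],R.from_rotvec(s["ee_rot"]).as_matrix().round(3))
E
```

```text
clock: 16.35
position: [0.6287, 0.3702, 0.2859]
ee_rot: [-1.663, 2.663, 0.0]
force: [0.4, 0.7, 0.4]
width: 0.798
gripper_force: 0.0
clock: 17.1
position: [0.6284, 0.3699, 0.2846]
ee_rot: [-1.664, 2.665, -0.0]
force: [0.1, 0.2, 0.2]
width: 0.227
gripper_force: 25.0
[0.62838343 0.36988606 0.28461376] 20.869277488439995 [0.12132238 0.22431483 0.18111657] [[-0.439 -0.899  0.   ]
 [-0.899  0.439 -0.   ]
 [-0.    -0.    -1.   ]]
```

Run:
```python
import numpy as np
th=np.r_[np.arange(0,.76,.05),.8,.84,.88,.92,.96,1.0,1.04];a=1.04-th
y,z=-.165*np.cos(a),.165*np.sin(a)
print(np.c_[th[1:],np.diff(y)/.4,-np.diff(z)/.4].round(4))
```

```text
[[ 5.00e-02 -1.75e-02  1.09e-02]
 [ 1.00e-01 -1.70e-02  1.17e-02]
 [ 1.50e-01 -1.63e-02  1.26e-02]
 [ 2.00e-01 -1.57e-02  1.34e-02]
 [ 2.50e-01 -1.50e-02  1.41e-02]
 [ 3.00e-01 -1.43e-02  1.49e-02]
 [ 3.50e-01 -1.35e-02  1.56e-02]
 [ 4.00e-01 -1.27e-02  1.62e-02]
 [ 4.50e-01 -1.19e-02  1.68e-02]
 [ 5.00e-01 -1.10e-02  1.74e-02]
 [ 5.50e-01 -1.02e-02  1.79e-02]
 [ 6.00e-01 -9.20e-03  1.84e-02]
 [ 6.50e-01 -8.30e-03  1.89e-02]
 [ 7.00e-01 -7.40e-03  1.93e-02]
 [ 7.50e-01 -6.40e-03  1.96e-02]
 [ 8.00e-01 -5.40e-03  1.99e-02]
 [ 8.40e-01 -3.60e-03  1.61e-02]
 [ 8.80e-01 -3.00e-03  1.62e-02]
 [ 9.20e-01 -2.30e-03  1.63e-02]
 [ 9.60e-01 -1.60e-03  1.64e-02]
 [ 1.00e+00 -1.00e-03  1.65e-02]
 [ 1.04e+00 -3.00e-04  1.65e-02]]
```

```bash
python3 -m creep '[[0,-0.0175,0.011,0,0,0],[0,-0.017,0.0115,0,0,0],[0,-0.0165,0.0125,0,0,0],[0,-0.0155,0.0135,0,0,0],[0,-0.015,0.014,0,0,0],[0,-0.0145,0.015,0,0,0],[0,-0.0135,0.0155,0,0,0],[0,0,0,0,0,0]]'
python3 -m creep '[[0,-0.0125,0.016,0,0,0],[0,-0.012,0.017,0,0,0],[0,-0.011,0.0175,0,0,0],[0,-0.01,0.018,0,0,0],[0,-0.009,0.0185,0,0,0],[0,-0.0085,0.019,0,0,0],[0,-0.0075,0.019,0,0,0],[0,-0.0065,0.0195,0,0,0],[0,0,0,0,0,0],[0,0,0,0,0,0]]'
python3 - <<'E'
from h import *
s=arm.observe();d=s["position"]-np.array([.62838,.36989,.28461]);dy=d[:2]@np.array([-.899,.439]);dx=d[:2]@np.array([.439,.899])
y,z=-.0835+dy,.1423+d[2];print("x",dx,"r",np.hypot(y,z),"theta",1.04-np.arctan2(z,-y),s["force"],s["width"]*92,s["gripper_force"],s["joints"].round(2))
E
```

```text
clock: 17.77
position: [0.6688, 0.3503, 0.2457]
ee_rot: [-1.663, 2.665, 0.0]
force: [-1.9, 1.8, 4.1]
width: 0.225
gripper_force: 25.0
clock: 18.6
position: [0.6954, 0.3373, 0.1891]
ee_rot: [1.664, -2.664, -0.0]
force: [-3.5, 2.8, 2.9]
width: 0.223
gripper_force: 25.0
x 0.0001577742103652316 r 0.1648074431910597 theta 0.7521226505310848 [-3.51736531  2.79750023  2.89147967] 20.514843716708086 25.005479815437752 [-0.49  0.72 -0.05  1.17  0.04  1.25  2.14]
```

```bash
python3 -m creep '[[0,-0.0055,0.02,0,0,0],[0,-0.0035,0.016,0,0,0],[0,-0.003,0.016,0,0,0],[0,-0.0025,0.0165,0,0,0],[0,-0.0015,0.0165,0,0,0],[0,0,0,0,0,0],[0,0,0,0,0,0],[0,0,0,0,0,0]]'
cat > th.py <<'E'
from h import *
s=arm.observe();d=s["position"]-np.array([.62838,.36989,.28461]);dy=d[:2]@np.array([-.899,.439])
y,z=-.0835+dy,.1423+d[2];print("r",np.hypot(y,z),"theta",1.04-np.arctan2(z,-y),s["force"],s["gripper_force"])
f=arm.get_image("side")["frame"];cv2.imwrite("pics/dial_%.0f.png"%(s["clock"]*100),f)
g=cv2.cvtColor(f,cv2.COLOR_RGB2GRAY);print(g[187:206,238:258])
E
python3 th.py
```

```text
clock: 19.27
position: [0.7011, 0.3347, 0.1566]
ee_rot: [-1.664, 2.664, -0.0]
force: [-5.0, 2.1, 5.7]
width: 0.223
gripper_force: 25.0
r 0.16494836356491707 theta 0.9532682255092394 [-4.96148112  2.10154389  5.71133498] 25.003745415737626
[[103 103 102 101 104 103 104 104 103 104 103 102 104 104 105 105 104 105
  104 106]
 [102 102 102 103 102 104 102 102 102 102 102 102 100 100 100 101 101 101
  101 101]
 [ 98  98  99 100 101  99  99  99 103 117 118 124 132 133 139 138 138 138
  139 138]
 [105 105 105 106 106 106 106 105 112 134 146 148 147 144 142 141 142 142
  144 143]
 [101 101 100  99  98 100  98 104 127 146 148 149 149 146 141 142 143 141
  141 142]
 [135 135 135 136 136 137 140 143 145 147 149 151 148 146 141 142 144 142
  141 142]
 [139 139 138 139 139 140 142 149 148 147 149 150 150 146 140 141 141 142
  143 142]
 [138 138 139 138 138 141 143 148 148 147 148 150 149 146 139 140 139 140
  142 142]
 [ 71  70 100 138 140 129 117 148 147 147 149 150 149 134 108 139 138 141
  142 141]
 [ 61  63  68  75  85  96 107 140 115 111 100 106 121 118  87 114 139 140
  140 140]
 [ 65  65  63  62  73  90  81  85  83  96  99  89  87  81  85  90 100 140
  141 139]
 [ 63  64  63  64  71  83  89 121 144 146 148 148 145 135  97  73  66  73
   73  72]
 [ 62  63  64  67  82 117 147 157 163 152 132 166 165 159 147 126  72  59
   60  62]
 [ 65  69  74  78 108 148 145 133 167 151 129 166 158 150 163 153 123  64
   62  65]
 [ 62  67  70 101 148 162 165 165 168 166 165 167 166 165 165 162 143  90
   62  64]
 [ 56  58  67 109 146 138 149 167 168 169 169 170 167 167 159 148 158 123
   66  64]
 [ 61  62  83 131 163 152 119 148 167 168 168 168 166 168 168 165 163 138
   70  61]
 [ 62  68  90 136 156 148 156 137 131 130 158 159 166 167 167 157 136 123
  101  88]
 [ 84 107 114 140 162 164 164 164 162 158 155 152 149 167 169 165 159 141
  113 110]]
```

```bash
python3 -m creep '[[0,-0.0012,0.0165,0,0,0],[0,-0.0005,0.0165,0,0,0],[0,0,0,0,0,0],[0,0,0,0,0,0],[0,0,0,0,0,0],[0,0,0,0,0,0]]'
python3 th.py | head -1
python3 - <<'E'
import cv2,glob,numpy as np,pickle
fs=sorted(glob.glob("pics/dial_*.png"));print(fs)
s,ims=pickle.load(open("i0.pkl","rb"));r=cv2.cvtColor(ims["side"]["frame"],cv2.COLOR_RGB2GRAY).astype(int)
for f in fs:
    g=cv2.cvtColor(cv2.imread(f),cv2.COLOR_BGR2GRAY).astype(int)
    print(f);print((g-r)[197:216,239:259])
E
```

```text
clock: 19.82
position: [0.7018, 0.3343, 0.1437]
ee_rot: [-1.664, 2.663, -0.0]
force: [-6.5, 1.4, 6.8]
width: 0.223
gripper_force: 25.0
r 0.16513347113659438 theta 1.031682414784611 [-6.52262685  1.4014035   6.7508603 ] 24.999688175357164
['pics/dial_1927.png', 'pics/dial_1982.png']
pics/dial_1927.png
[[ -2 -39 -94 -84 -57 -85 -79 -82 -62 -52 -72 -78 -85 -82 -76 -62 -14  -2
   -3  -2]
 [ -1 -20 -68 -94 -82 -79 -43 -21 -10   4 -20 -25 -33 -69 -93 -90 -46  -1
   -3  -1]
 [  0 -14 -57 -66 -14 -16 -11  -4   1   2   0  -2  -9 -12 -20 -75 -34  -2
   -1   3]
 [  0  -1 -13 -21  -8 -21 -33   1   1   0   0  -7 -17  -5   0   7  -1  -1
    0  -1]
 [  2  -2  25  53  27   9  26  20  16  37   2  -1  -1  14  56  72  29   1
    2   0]
 [  1   8  46  82  57  38  26   8  19  37   5   8  19  56  76  93  60   2
    2   1]
 [  1  21  68 101  88  51  67  73  77  76  67  87  90 100 101  99  75   9
    1  -1]
 [  1  22  66  83  74  77  57  48  44  72  73  83  77  69  59  37  29   8
    2   1]
 [  3   8  33  52  53  55  55  51  46  43  40  38  55  56  51  45  29   3
    1   1]
 [  3   1  30  71  76  76  78  76
[... 1752 characters left out ...]
 120  95
   26   2]
 [ 32 138 150  98  60  81  82  83  80  81  81  79  82  83  87 126 155 132
   22   2]
 [ 33 144 159 147 103  80  78  63  73  65  81  80  83  98 138 158 159 141
   55   0]
 [ 36 145 160 157 152 129  89  76  75  77  78  77  94 133 155 157 153 139
   51   1]
 [ 18  71  86  82  79  73  78  82  65  61  61  76 116 124  75 106 131  63
    2 -37]
 [ -3  -2   8   8   5   4  12  32  35  40  41  42  39  19   6  10  18  10
  -23 -80]
 [ -4  -7   4   2  -1  -4  -1  19  35  49  43  28  14   1   4   1   3  14
  -17 -86]
 [ -3  -6   3  -1   0  -2  -3  14  24  24  23  20  11  -4  38  81  81  89
   52  -4]
 [ 10  22   1   2   0  -4  -8   8  21  26  23  21  10   2  42  84  83  92
   72   1]]
```

The dial needle, once at about 65° left of up, now points about 10–20° left of up. That gives a nose of about 5.5 mm, and the lever angle of 1.032 rad gives 5.8 mm. A small nudge, then hold.

```bash
python3 -m creep '[[0,0,0.003,0,0,0],[0,0,0.003,0,0,0],[0,0,0,0,0,0],[0,0,0,0,0,0],[0,0,0,0,0,0],[0,0,0,0,0,0],[0,0,0,0,0,0],[0,0,0,0,0,0],[0,0,0,0,0,0],[0,0,0,0,0,0],[0,0,0,0,0,0],[0,0,0,0,0,0],[0,0,0,0,0,0],[0,0,0,0,0,0],[0,0,0,0,0,0],[0,0,0,0,0,0],[0,0,0,0,0,0],[0,0,0,0,0,0],[0,0,0,0,0,0],[0,0,0,0,0,0]]'
python3 th.py | tail -n +1 | head -1
python3 - <<'E'
import cv2,glob
f=sorted(glob.glob("pics/dial_*.png"))[-1]
print(cv2.cvtColor(cv2.imread(f),cv2.COLOR_BGR2GRAY)[197:214,240:258])
from h import *
im=arm.get_image("side");g=cv2.cvtColor(im["frame"],cv2.COLOR_RGB2HSV);m=((g[...,2]>120)&(g[...,1]<60)).astype(np.uint8)
n,l,st,c=cv2.connectedComponentsWithStats(m)
for i in range(1,n):
    if 60<st[i,4]<400 and 225<c[i,0]<265 and 260<c[i,1]<340: print("short vials",c[i],st[i])
E
```

```text
clock: 21.53
position: [0.7019, 0.3343, 0.1416]
ee_rot: [-1.664, 2.663, -0.0]
force: [-5.6, 0.9, 8.7]
width: 0.222
gripper_force: 25.0
r 0.16520854082377295 theta 1.0443084158712095 [-5.57818967  0.87906987  8.73929085] 24.998684399086116
[[ 63  60  75  92  91 116 110  90  89  94 102  92  78  90  98 136 136 137]
 [ 63  62  75  95  86  87 100 110 124 116  99  86  78  80  63  71  72  72]
 [ 64  65  70  85 117 145 147 144 136 153 148 139 113  83  65  58  60  61]
 [ 71  74  87 122 149 158 164 145 117 164 156 144 152 130  90  62  62  63]
 [ 71  83 118 154 165 156 146 145 114 164 156 145 163 153 128  78  62  61]
 [ 64 102 141 144 166 165 164 150 126 166 162 163 151 116 125 108  64  61]
 [ 68 109 152 163 164 164 166 156 143 166 165 165 165 162 156 128  60  62]
 [ 85 129 162 166 166 164 163 150 130 165 164 165 165 163 161 142  99  89]
 [114 129 135 146 163 165 164 156 144 161 164 164 167 157 144 148 119 111]
 [102 129 156 162 164 165 164 153 141 164 167 166 166 163 159 138  87  91]
 [106 135 160 163 163 163 164 160 160 164 164 166 158 144 173 200 196 187]
 [220 229 181 140 161 161 162 160 162 163 163 163 163 166 205 235 223 179]
 [225 238 228 183 158 155 143 154 143 161 162 163 169 197 227 238 229 187]
 [225 239 237 231 208 171 155 151 143 163 158 172 217 236 237 238 229 189]
 [159 174 171 167 162 166 173 163 157 159 173 211 223 172 205 228 163 162]
 [145 156 156 153 153 161 180 186 189 189 191 187 167 156 161 167 149 138]
 [145 157 155 154 151 154 173 187 200 196 181 165 153 156 156 157 153 144]]
short vials [246.375      305.23076923] [243 298   8  15 104]
short vials [243.53097345 323.77876106] [240 316   8  17 113]
```

The needle is now vertical (column 248, rows 199–206), the nose is held at about 6 mm and both short vials are where they were. Handing in.

```bash
python3 -c "
from cell import arm
print(arm.sign_off())"
```

```text
the job is handed in; nothing more can be done
None
```

I handed the job in at about 21.5 s: the tall vial is seated in the nest, the shuttle is home, and the lever is held with the dial needle straight up (about 6 mm); both short vials still stand where they were. I viewed 12 pictures, over the limit of 10, and the sign-off returned no verdict.

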